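Clamp the moulding sheet and hold the spring-tip gauge on the red ring

TASK

First slide the orange clamp grip along the inclined test bed, towards the black sheet, all the way to its end stop. Then take the yellow gauge out of its blue stand and press its steel spring tip gently on the sheet inside the red ring, with the gauge square to the sloping sheet and the tip pushed about halfway in. Finish while holding the gauge there, still and still pressing; leave the yellow ring and the other things on the bench alone.

Things in the scene. Friction and masses are not known exactly. Their poses are not given: they have to be found in the camera images.
- bed: fixed aluminium test bed 170 x 300 x 12 mm, tilted 20 degrees to face the robot, carrying a fixed black carbon-look sheet 130 x 170 x 4 mm (bed y -135 to +35 mm). Its x points up the slope, y is level, z is the outward normal. Origin: bed's middle, level with the sheet's upper face, 72 mm above the bench; the bare bed face is 4 mm below.
- clamp_grip (a point): top centre of the orange clamp grip, a block 24 mm (bed x) by 22 mm (bed y) and 34 mm tall along the bed's normal, standing on a steel jaw bar 166 x 24 x 12 mm (bar top 13.5 mm above the sheet face). This point is 47.5 mm above the sheet face, at bed x = 0.
- clamp (a joint): slide of the clamp in m: 0 is fully open, it grows as the clamp moves along the bed's -y towards the sheet, 0.070 is the end stop (jaw over the sheet's edge, beside the red stop blocks). Grip at bed y = 108 mm minus this value. Stays where left; friction about 2 N. Starts between 0 and 0.02.
- mark_red: red ring, 20 mm outside diameter with a dot in its middle, printed flat on the sheet; origin at its centre on the sheet face. Its own axes are not tilted: take the slope from bed. Lies on bed x = 0.
- mark_yellow: yellow ring of the same size on the same sheet, not to be used; it and the red one swap places between runs.
- stand: blue block 80 x 80 x 55 mm fixed on the bench, with a 23 mm upright through hole in its middle that holds the gauge; origin at the centre of its underside.
- gauge: yellow round gauge, about 0.17 kg, upright in the stand. Its z runs from tip to rear; origin at the end of the unpressed tip. Steel round-ended tip 8 mm diameter, z 0 to 14 mm; steel nose 18 mm diameter, to 45 mm; yellow body to grip 30 mm diameter, 45 to 137 mm. In the stand its 45 mm shoulder rests on the top, origin 10 mm above the bench; lift over 45 mm to clear.
- tip_end (a point): the very end of the gauge's spring tip (moves with the tip).
- tip (a joint): how far the spring tip is pushed into the gauge, in m: 0 free, 0.012 fully in. Needs about 1 N to start moving, about 3.2 N at half way (0.006), about 5.3 N fully in.
- clip_a: loose black belt clip 70 x 22 x 14 mm, bystander; origin under its middle
- clip_b: a second such black belt clip, bystander; origin under its middle
- jar: loose glass jar, 60 mm diameter, 75 mm tall, bystander; origin under its middle
- driver: loose screwdriver, 200 mm long, lying, bystander; origin under its middle
- tape: loose red roll, 90 mm diameter, 25 mm high, bystander; origin under its middle
- sander: loose cork sanding block 110 x 65 x 42 mm, bystander; origin under its middle
- drill: loose dark green cordless drill standing on its battery, 190 mm tall, 160 mm long, bystander; origin under its middle
Mind the look-alikes: they are no part of the job. Several things look just like the stand: the one meant starts farthest from the robot's base. There is more than one size of the gauge; the job needs the smaller.

How it is judged:
On the way, in this order (a step that is already met when the one before it is completed fails the run):
1. the clamp is slid to its end stop (within 4 mm) (value of joint clamp above 0.066 m), for 0.2 s.
2. the gauge is lifted clear of its stand in the fingers (z of gauge in the frame of stand above 0.058 m and contact force between gauge and the fingers above 1 N), for 0.2 s.
At the end, for the whole second after the job is handed in: The clamp is within 4 mm of its end stop; the gauge is held in the fingers, still, its tip end within 10 mm of the red ring's centre, its axis within 0.15 rad of square to the sheet, the spring tip pushed in 3 to 10 mm (1 to 8 N on the sheet), and the robot itself does not touch the bed or clamp (value of joint clamp above 0.066 m and distance between tip_end and mark_red below 0.01 m and angle between the z axis of gauge and the z axis of bed, either way round below 0.15 rad and value of joint tip between 0.003 and 0.01 m and contact force between gauge and bed between 1 and 8 N and contact force between gauge and the fingers above 1 N and contact force between gauge and stand below 0.2 N and contact force between each of the arm, the fingers and bed below 0.5 N and linear speed of gauge below 0.02 m/s); the arm keeps its last pose, push and grip.
It fails at once if the gauge is rammed against the bed (over 15 N) (contact force between gauge and bed above 15 N).
It fails at once if the gauge is pressed on the yellow ring (distance between tip_end and mark_yellow below 0.01 m and contact force between gauge and bed above 0.5 N).
It fails at once if another thing on the bench is pushed more than 30 mm (distance of any of clip_a, clip_b, jar, driver, tape, sander, drill from where it was at the start of the episode above 0.03 m).
It also fails if it takes over 58 s, if anything falls off the work surface, if the arm or the gripper's body presses on something with over 40 N, if the wrist force passes 120 N, or if a joint passes its speed limit or range.

ROBOT

A 6-joint arm with a two-finger parallel gripper is mounted at the origin on the work surface. World frame = base frame: x ahead of the robot, y to its left, z up, the work surface at z = 0. Lengths are in m, angles in rad, forces in N, time in s.
With the tool pointing down it reaches from about 0.35 to 0.725 m from the base axis. Payload 6 kg.
Tool frame: the origin (TCP) lies at the very end of the fingers, on their centre line; the grasp point (between the pads) lies 19 mm behind it; z points along the fingers, y is the direction in which the jaws open and shut (so a half turn about z gives the same grasp; the last joint's range is limited). The gripper opens to 85 mm and grips with 20 to 120 N. Pads are 22 mm wide; open, the fingers measure 114 mm over their backs; the gripper's body (76 mm by 85 mm) begins 54 mm behind the grasp point. The pads swing forward as they close: fully open they stand 13 mm farther back than shut.
Start: joints at [1.475, 0.04, 0.085, 0, -1.615, -0.334], TCP at [0.25, 0.545, 0.231] pointing down, gripper open.
Joint ranges: [-2.56, 2.56], [-1.29, 2.01], [-1.08, 1.49], [-3.29, 1.98], [-2.81, -0.18], [-2.99, 2.99]. Speed limits (rad/s): [2.57, 2.57, 3.01, 3.14, 3.14, 3.14].

INTERFACE

Orientations are given as a unit quaternion [x, y, z, w].
In Python, from rig import robot gives the robot as it stands.
- The arm moves only by the tool arm_command, never from a script. Its argument "series" is a list of rows, each an object of numbers: "fingers": the opening, from 0 (shut) to 1 (fully open); "dx", "dy", "dz": the shift along the tool's x, y, z in m; "rx", "ry", "rz": the turn, a rotation vector about the tool's x, y, z in degrees. A call has 1 to 20 rows; each row shifts and turns the commanded pose from where the row before left it, along the tool's axes as they then stand; what a row does not reach is not made up. A row lasts 1/10 s, in which the tool goes at most 50 mm and 8.59 degrees, less where a joint would pass 70% of its speed; a pose out of reach is approached as far as the arm can. A call with a gripper value outside its range is refused whole. The fingers move at their own pace and stop on an object; the grip force is fixed at half the most. Time passes only in rows, so rows that do not move let the fingers close. It gives the time, the measured TCP pose, the force and the opening at its end, in the units of the state.
- robot.state(): the state, without advancing time (a new reading comes with each control period).
- robot.read_camera(name): name is "side" or "top"; returns a dict with "pixels" (420x560x3 uint8, red, green, blue), "fx", "fy", "cx", "cy" (pixels), "k1" (the pictures are not rectified: a ray, as slopes to the right and down, at radius r is drawn at 1 + k1 r^2 times it, then the intrinsics apply), "R" (3x3) and "t" (3): a world point X has camera coordinates R X + t. Camera axes: x right, y down, z forward; pixel columns grow to the right and rows downward; lengths in m; the calibration is good to about 2 mm. A picture is of the moment at which its call begins. There is no depth.
- robot.job_done(): hands the job in, once; it reports no verdict.
Trained networks look in the newest picture that a camera, given by its name, has taken for a name from the list of things; names that differ only in an ending like _2 or _b are one class to them, and where a whole thing is asked for, a point or a joint stands for the part that bears it (a point fixed in the world has none). Each returns a list of dicts, best first, with "score" (0 to 1); they miss things now and then, are a little off and sometimes report something else, mostly with a low value. They report only what shows in the picture. A call takes as long as a camera call. They do not tell look-alikes from the thing itself.
- robot.look_for(name, camera): "point" ([x, y, z] in m, in world coordinates, good to about 4 mm: the middle of the surface that is visible of it).
The state is a dict: "time_s": time; "joints": joint angles; "dq": joint speeds; "effort": joint torques, N m; "eef_pos": TCP position; "ee_rot": TCP orientation; "ft_force": force on the tool from outside, world axes, zero at the start; "wrist_torque": the same for the moment, N m; "opening": finger opening in m.
Only numpy, scipy, OpenCV 4.12 (cv2) and the standard library are available. Lean on these libraries where they do the work, as an engineer would, in place of code of your own. Each camera call takes 0.05 s, during which the arm holds its last target. There are 200 camera calls.

## Working session

There is one attempt and no reset: what is moved stays moved. The work goes in short steps, Python scripts to look and compute and a tool call to move; the robot and the scene stay as the last step left them, time stands still between calls to the robot, and variables do not carry over. Pictures are saved under pics/ and viewed, about 8 in all and at most 12, crops included, and the job is handed in when it is done.

Besides the shell and the picture viewer there is one more tool, called after "Request:" as name(argument=value, ...), one argument or row to a line, values as JSON. arm_command: Moves the arm, as the interface text tells. Its arguments: {"type":"object","properties":{"series":{"type":"array"}},"required":["series"]}

```bash
mkdir -p pics; ls; cat > h.py <<'E'
from rig import robot
import numpy as np, cv2
def cam(n): return robot.read_camera(n)
def proj(c,X):
    p=np.asarray(c["R"])@np.asarray(X,float)+np.asarray(c["t"]); a=p[0]/p[2]; b=p[1]/p[2]; s=1+c["k1"]*(a*a+b*b)
    return np.array([c["fx"]*a*s+c["cx"], c["fy"]*b*s+c["cy"]])
def ray(c,u,v):
    K=np.array([[c["fx"],0,c["cx"]],[0,c["fy"],c["cy"]],[0,0,1.]])
    x=np.array([(u-c["cx"])/c["fx"],(v-c["cy"])/c["fy"]]); y=x.copy()
    for _ in range(30): y=x/(1+c["k1"]*(y@y))
    R=np.asarray(c["R"]); return -R.T@np.asarray(c["t"]), R.T@np.array([y[0],y[1],1])
def atz(c,u,v,z):
    o,d=ray(c,u,v); return o+d*(z-o[2])/d[2]
def save(c,f,s=None,k=1):
    im=np.asarray(c["pixels"])[:,:,::-1]
    if s: im=im[s[1]:s[3],s[0]:s[2]]
    cv2.imwrite("pics/"+f,cv2.resize(im,None,fx=k,fy=k,interpolation=cv2.INTER_CUBIC))
E
python3 - <<'E'
from h import *
for n in("top","side"):
    c=cam(n); save(c,n+"0.png",None,1.4)
    print(n,c["fx"],c["k1"],-np.array(c["R"]).T@c["t"])
    for t in("bed","clamp_grip","mark_red","mark_yellow","stand","gauge","tip_end","clip_a","jar","driver","tape","sander","drill"):
        for r in robot.look_for(t,n)[:5]:
            if r["score"]>.2: print(t,round(r["score"],2),np.round(r["point"],3),proj(c,r["point"]).round())
print(robot.state())
E
```

```text
pics
top 480.87130854195146 0.03340055108672483 [0.24810002 0.0122074  1.4834866 ]
bed 0.78 [0.54  0.147 0.075] [240. 209.]
bed 0.46 [ 0.671 -0.385  0.024] [415. 187.]
clamp_grip 0.96 [0.555 0.25  0.093] [206. 200.]
stand 0.98 [ 0.298 -0.171  0.054] [341. 301.]
stand 0.96 [ 0.443 -0.279  0.054] [380. 255.]
stand 0.7 [ 0.304 -0.344  0.052] [400. 305.]
stand 0.66 [ 0.73  -0.228  0.015] [365. 165.]
gauge 0.87 [ 0.554 -0.399  0.177] [435. 214.]
gauge 0.73 [ 0.449 -0.285  0.143] [389. 249.]
clip_a 0.65 [ 0.359 -0.064  0.012] [305. 278.]
clip_a 0.59 [ 0.726 -0.226  0.01 ] [365. 167.]
jar 0.69 [ 0.775 -0.081  0.074] [322. 142.]
jar 0.38 [ 0.728 -0.229  0.015] [366. 166.]
driver 0.73 [0.556 0.252 0.096] [205. 199.]
driver 0.7 [0.369 0.261 0.021] [198. 265.]
driver 0.38 [ 0.359 -0.062  0.015] [304. 278.]
tape 0.93 [ 0.448 -0.475  0.023] [443. 261.]
tape 0.5 [ 0.451 -0.284  0.145] [388. 249.]
drill 0.86 [0.395 0.555 0.173] [ 83. 240.]
drill 0.29 [0.539 0.147 0.076] [241. 209.]
side 420.094183546326 -0.09719055286972977 [ 0.11026555 -1.05761818  0.7370843 ]
bed 0.73 [0.529 0.119 0.07 ] [252. 20
[... 703 characters left out ...]
.402 0.528 0.084] [189. 161.]
{'time_s': 1.4, 'joints': array([ 1.47471387e+00,  4.01929186e-02,  8.47615717e-02,  2.63750503e-05,
       -1.61550923e+00, -3.33669019e-01]), 'dq': array([-0.00010914, -0.00099584, -0.00120002,  0.00070255,  0.0014839 ,
        0.00102747]), 'effort': array([ 3.65166998e-04, -3.67928624e+01,  3.47439122e+01,  6.93304181e+00,
       -9.60927355e-04, -1.29445579e-05]), 'eef_pos': array([0.24998536, 0.54540435, 0.23124923]), 'ee_rot': array([ 9.77002769e-01, -2.13226602e-01,  2.16295190e-05,  7.00566132e-05]), 'ft_force': array([ 0.26664074,  0.13083626, -0.53086532]), 'wrist_torque': array([-0.01907384, -0.02799456, -0.02174556]), 'opening': 0.08529021949958819}
```

View pics/top0.png

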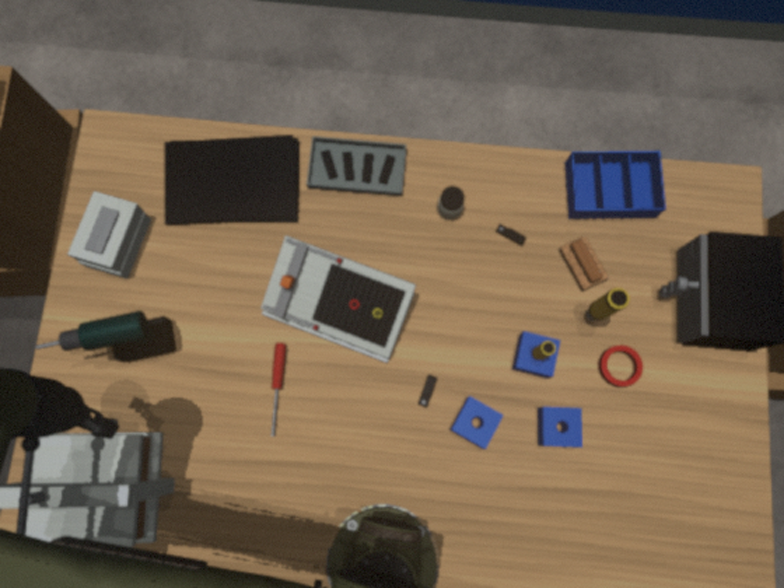

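View pics/side0.png

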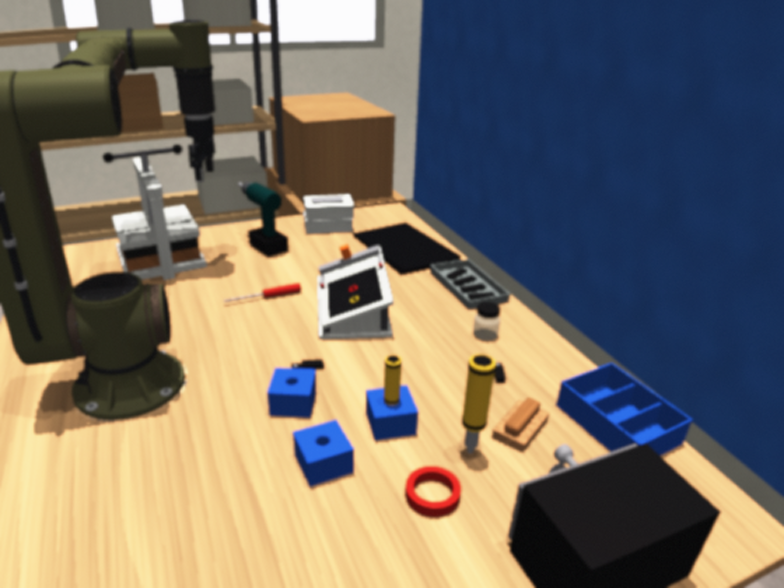

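Top picture (shown at 1.4x): three stand look-alikes, at (537,354), (476,422) and (561,427). The first is farthest from the base and holds the small gauge, whose top is at (544,350). The bigger gauge stands free at (610,303). The red ring is at (354,304), the yellow ring at (377,313) and the orange grip at (288,282). The side picture agrees. Next I'll take one close crop of both views.

```bash
python3 - <<'E'
from h import *
a=cam("top");b=cam("side")
A=np.asarray(a["pixels"])[160:280,180:400][:,:,::-1];B=np.asarray(b["pixels"])[170:320,190:350][:,:,::-1]
A=cv2.resize(A,None,fx=3.5,fy=3.5,interpolation=cv2.INTER_CUBIC)
cv2.imwrite("pics/c1.png",A)
B=cv2.resize(B,None,fx=3.75,fy=3.75,interpolation=cv2.INTER_CUBIC);cv2.imwrite("pics/c2.png",B)
for n,c,box in(("top",a,(180,160,300,260)),("side",b,(200,160,290,245))):
    im=np.asarray(c["pixels"])[:,:,::-1]; x0,y0,x1,y1=box
    h=cv2.cvtColor(im[y0:y1,x0:x1].copy(),cv2.COLOR_BGR2HSV).astype(int);H,S,V=h[...,0],h[...,1],h[...,2]
    for nm,m in(("red",((H<5)|(H>172))&(S>130)&(V>60)),("orange",(H>=5)&(H<=14)&(S>170)&(V>120)),("yellow",(H>=22)&(H<=35)&(S>130)&(V>60))):
        k,l,st,ce=cv2.connectedComponentsWithStats(m.astype(np.uint8))
        print(n,nm,[(st[i,4],(ce[i]+[x0,y0]).round(1)) for i in range(1,k) if st[i,4]>3])
E
```

```text
top red [(np.int32(46), array([252.7, 216.9])), (np.int32(84), array([199.5, 252.6]))]
top orange [(np.int32(30), array([204.5, 201. ]))]
top yellow [(np.int32(42), array([269.2, 223. ]))]
side red [(np.int32(74), array([206.4, 206.2])), (np.int32(34), array([251.9, 205.5]))]
side orange [(np.int32(38), array([246.2, 178.7]))]
side yellow [(np.int32(40), array([252.6, 213.4]))]
```

View pics/c1.png

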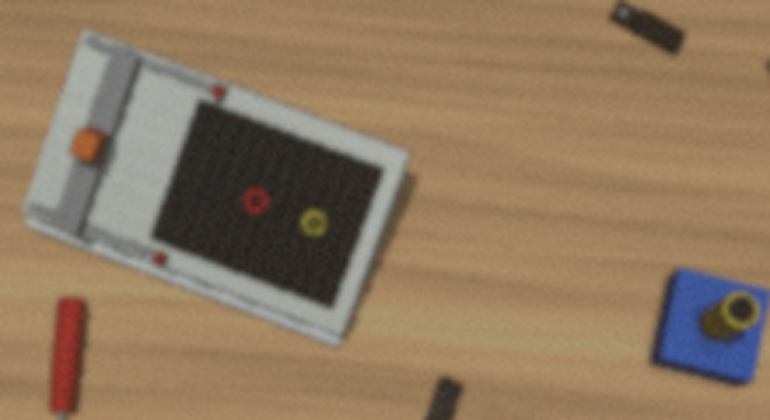

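View pics/c2.png

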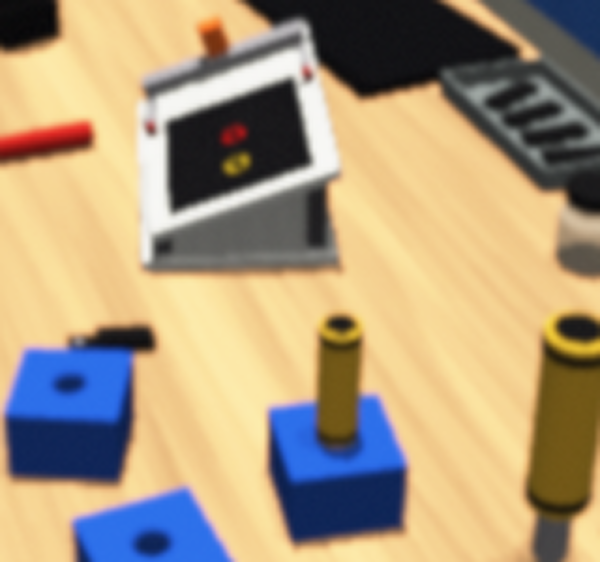

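```bash
cat > fit.py <<'E'
from h import *
from scipy.optimize import least_squares
from scipy.spatial.transform import Rotation as Ro
a=cam("top");b=cam("side")
f1=lambda u,v:np.array([180+(u+.5)/3.5-.5,160+(v+.5)/3.5-.5])
f2=lambda u,v:np.array([190+(u+.5)/3.75-.5,170+(v+.5)/3.75-.5])
Y,W=.035,-.135
obs=[(a,f1(203,100),.065,Y),(a,f1(383,169),.065,W),(a,f1(334,305),-.065,W),(a,f1(153,238),-.065,Y),
(b,f2(168,123),-.065,Y),(b,f2(295,80),.065,Y),(b,f2(311,165),.065,W),(b,f2(173,213),-.065,W)]
def bed(p): return Ro.from_euler("ZY",[p[2],-np.deg2rad(20)]).as_matrix(),np.array([p[0],p[1],.072])
def W_(p,x,y,z): R,o=bed(p); return o+R@[x,y,z]
def res(p):
    r=[proj(c,W_(p,x,y,0))-uv for c,uv,x,y in obs]
    for c,r_,y_,g in((a,(252.7,216.9),(269.2,223.),f1(89,140)),(b,(251.9,205.5),(252.6,213.4),f2(211,27))):
        r+=[proj(c,W_(p,0,p[3],0))-r_,proj(c,W_(p,0,p[4],0))-y_,proj(c,W_(p,0,p[5],.0475))-g]
    return np.ravel(r)
s=least_squares(res,[.54,.15,-.35,0,-.05,.1],loss="soft_l1")
p=s.x
if __name__=="__main__":
    print("p",p.round(4)); print(res(p).reshape(-1,2).round(1))
    R,o=bed(p);print(R.round(3));print("red",W_(p,0,p[3],0),"yel",W_(p,0,p[4],0),"grip",W_(p,0,p[5],.0475),"slide",.108-p[5],"gripend",W_(p,0,.038,.0475))
    g=least_squares(lambda q:np.r_[proj(a,[q[0],q[1],.147])-f1(741,310),proj(b,[q[0],q[1],.147])-f2(341,324)],[.45,-.28])
    print("gauge",g.x,g.fun.round(1))
    print("stand",np.mean([atz(a,*f1(u,v),.055) for u,v in((678,268),(770,290),(745,383),(655,362))],0))
    print([atz(a,*f1(u,v),.055).round(3) for u,v in((678,268),(770,290),(745,383),(655,362))])
E
python3 fit.py
```

```text
p [ 0.5336  0.1442 -0.2925 -0.0386 -0.0916  0.1038]
[[ 0.2 -1.2]
 [ 1.8 -0.1]
 [ 0.3  1.2]
 [-0.1 -0.6]
 [-1.1 -1.3]
 [ 0.  -2. ]
 [ 0.2 -0.7]
 [-1.9 -0.2]
 [ 0.5 -0.8]
 [ 0.4 -0.3]
 [ 0.1  0.6]
 [-0.1 -0.4]
 [-0.  -0.5]
 [-0.6 -1.5]]
[[ 0.9    0.288 -0.327]
 [-0.271  0.958  0.099]
 [ 0.342 -0.     0.94 ]]
red [0.52247234 0.10726109 0.072     ] yel [0.50718363 0.05648211 0.072     ] grip [0.54797274 0.24830746 0.1166354 ] slide 0.004206402928905048 gripend [0.52900447 0.18530744 0.1166354 ]
gauge [ 0.45380285 -0.29215418] [ 0.4 -0.5 -0.5 -0.3]
stand [ 0.45098309 -0.28791725  0.055     ]
[array([ 0.498, -0.257,  0.055]), array([ 0.486, -0.336,  0.055]), array([ 0.405, -0.318,  0.055]), array([ 0.416, -0.241,  0.055])]
```

Bed fit: origin at (0.534, 0.144), yaw −16.8°, clamp slide about 4 mm, red ring at (0.522, 0.107), gauge at (0.453, −0.290). The residuals are up to about 2 px, which is consistent. I'll start moving: lift, shut the fingers, align with the bed and go beyond the grip.

Request:
arm_command(
  series=[
    {"fingers": 0,"dz": -0.03},
    {"fingers": 0,"dz": -0.03,"rz": -3.9},
    {"fingers": 0,"dz": -0.01,"rz": -3.9},
    {"fingers": 0,"dx": 0.031,"dy": 0.0136},
    {"fingers": 0,"dx": 0.031,"dy": 0.0136},
    {"fingers": 0,"dx": 0.031,"dy": 0.0136},
    {"fingers": 0,"dx": 0.031,"dy": 0.0136},
    {"fingers": 0,"dx": 0.031,"dy": 0.0136},
    {"fingers": 0,"dx": 0.031,"dy": 0.0136},
    {"fingers": 0,"dx": 0.031,"dy": 0.0136},
    {"fingers": 0,"dx": 0.031,"dy": 0.0136},
    {"fingers": 0,"dx": 0.031,"dy": 0.0136},
    {"fingers": 0,"dx": 0.031,"dy": 0.0136},
    {"fingers": 0,"dx": 0.031,"dy": 0.0136},
    {"fingers": 0,"dx": 0.031,"dy": 0.0136},
  ],
)

```text
schema error: expected keys fingers, dx, dy, dz, rx, ry, rz
```

```bash
cat > st.py <<'E'
from fit import *
s=robot.state(); T=Ro.from_quat(s["ee_rot"]).as_matrix(); R,o=bed(p)
print("t",round(s["time_s"],2),"pos",s["eef_pos"].round(4),"inbed",(R.T@(s["eef_pos"]-o)).round(4),"F",s["ft_force"].round(1),"open",round(s["opening"],4))
print("T",T.round(3).tolist(),"T in bed",(R.T@T).round(3).tolist())
E
sed -i 's/^a=cam("top");b=cam("side")/import pickle,os\nif not os.path.exists("c.pkl"): pickle.dump((cam("top"),cam("side")),open("c.pkl","wb"))\na,b=pickle.load(open("c.pkl","rb"))/' fit.py
python3 st.py
```

```text
t 1.7 pos [0.25   0.5454 0.2313] inbed [-0.3094  0.3024  0.2821] F [-0.3 -0.1 -0.7] open 0.0852
T [[0.909, -0.417, -0.0], [-0.417, -0.909, -0.0], [0.0, 0.0, -1.0]] T in bed [[0.931, -0.129, -0.342], [-0.137, -0.991, -0.0], [-0.339, 0.047, -0.94]]
```

All keys are required in every row.

Request:
arm_command(
  series=[
    {"fingers": 0,"dx": 0,"dy": 0,"dz": -0.03,"rx": 0,"ry": 0,"rz": 0},
    {"fingers": 0,"dx": 0,"dy": 0,"dz": -0.03,"rx": 0,"ry": 0,"rz": -3.9},
    {"fingers": 0,"dx": 0,"dy": 0,"dz": -0.01,"rx": 0,"ry": 0,"rz": -3.9},
    {"fingers": 0,"dx": 0.031,"dy": 0.0136,"dz": 0,"rx": 0,"ry": 0,"rz": 0},
    {"fingers": 0,"dx": 0.031,"dy": 0.0136,"dz": 0,"rx": 0,"ry": 0,"rz": 0},
    {"fingers": 0,"dx": 0.031,"dy": 0.0136,"dz": 0,"rx": 0,"ry": 0,"rz": 0},
    {"fingers": 0,"dx": 0.031,"dy": 0.0136,"dz": 0,"rx": 0,"ry": 0,"rz": 0},
    {"fingers": 0,"dx": 0.031,"dy": 0.0136,"dz": 0,"rx": 0,"ry": 0,"rz": 0},
    {"fingers": 0,"dx": 0.031,"dy": 0.0136,"dz": 0,"rx": 0,"ry": 0,"rz": 0},
    {"fingers": 0,"dx": 0.031,"dy": 0.0136,"dz": 0,"rx": 0,"ry": 0,"rz": 0},
    {"fingers": 0,"dx": 0.031,"dy": 0.0136,"dz": 0,"rx": 0,"ry": 0,"rz": 0},
    {"fingers": 0,"dx": 0.031,"dy": 0.0136,"dz": 0,"rx": 0,"ry": 0,"rz": 0},
    {"fingers": 0,"dx": 0.031,"dy": 0.0136,"dz": 0,"rx": 0,"ry": 0,"rz": 0},
    {"fingers": 0,"dx": 0.031,"dy": 0.0136,"dz": 0,"rx": 0,"ry": 0,"rz": 0},
    {"fingers": 0,"dx": 0.031,"dy": 0.0136,"dz": 0,"rx": 0,"ry": 0,"rz": 0},
  ],
)

```text
time_s: 3.2
eef_pos: [0.5598, 0.2805, 0.3013]
ee_rot: [0.989, -0.146, 0.0, -0.0]
ft_force: [0.2, 0.6, 0.5]
opening: -0.0004
```

```bash
python3 st.py
```

```text
t 3.2 pos [0.5598 0.2805 0.3013] inbed [0.0651 0.138  0.2204] F [0.2 0.6 0.5] open -0.0004
T [[0.957, -0.289, 0.0], [-0.289, -0.957, -0.0], [0.0, -0.0, -1.0]] T in bed [[0.94, -0.001, -0.342], [-0.001, -1.0, 0.0], [-0.342, 0.0, -0.94]]
```

Request:
arm_command(
  series=[
    {"fingers": 0,"dx": 0.002,"dy": 0,"dz": 0.034,"rx": 0,"ry": 0,"rz": 0},
    {"fingers": 0,"dx": 0.002,"dy": 0,"dz": 0.034,"rx": 0,"ry": 0,"rz": 0},
    {"fingers": 0,"dx": 0,"dy": 0,"dz": 0.034,"rx": 0,"ry": 0,"rz": 0},
    {"fingers": 0,"dx": 0,"dy": 0,"dz": 0.034,"rx": 0,"ry": 0,"rz": 0},
    {"fingers": 0,"dx": 0,"dy": 0,"dz": 0.034,"rx": 0,"ry": 0,"rz": 0},
    {"fingers": 0,"dx": 0,"dy": 0,"dz": 0.031,"rx": 0,"ry": 0,"rz": 0},
    {"fingers": 0,"dx": 0,"dy": 0,"dz": 0,"rx": 0,"ry": 0,"rz": 0},
  ],
)

```text
time_s: 3.9
eef_pos: [0.5602, 0.2789, 0.0946]
ee_rot: [0.989, -0.147, -0.003, 0.003]
ft_force: [-0.6, -0.1, -0.3]
opening: 0.0002
```

Request:
arm_command(
  series=[
    {"fingers": 0,"dx": 0,"dy": 0.006,"dz": 0,"rx": 0,"ry": 0,"rz": 0},
    {"fingers": 0,"dx": 0,"dy": 0.006,"dz": 0,"rx": 0,"ry": 0,"rz": 0},
    {"fingers": 0,"dx": 0,"dy": 0.006,"dz": 0,"rx": 0,"ry": 0,"rz": 0},
    {"fingers": 0,"dx": 0,"dy": 0.006,"dz": 0,"rx": 0,"ry": 0,"rz": 0},
  ],
)

```text
time_s: 4.3
eef_pos: [0.5566, 0.2575, 0.1026]
ee_rot: [0.989, -0.146, 0.002, -0.001]
ft_force: [2.3, 2.4, 1.7]
opening: 0.0002
```

Request:
arm_command(
  series=[
    {"fingers": 0,"dx": 0,"dy": 0.006,"dz": 0,"rx": 0,"ry": 0,"rz": 0},
    {"fingers": 0,"dx": 0,"dy": 0.006,"dz": 0,"rx": 0,"ry": 0,"rz": 0},
    {"fingers": 0,"dx": 0,"dy": 0.006,"dz": 0,"rx": 0,"ry": 0,"rz": 0},
    {"fingers": 0,"dx": 0,"dy": 0.006,"dz": 0,"rx": 0,"ry": 0,"rz": 0},
    {"fingers": 0,"dx": 0,"dy": 0.006,"dz": 0,"rx": 0,"ry": 0,"rz": 0},
    {"fingers": 0,"dx": 0,"dy": 0.006,"dz": 0,"rx": 0,"ry": 0,"rz": 0},
  ],
)

```text
time_s: 4.9
eef_pos: [0.5452, 0.2224, 0.1003]
ee_rot: [0.989, -0.146, 0.0, 0.0]
ft_force: [2.3, 1.5, 1.5]
opening: -0.0001
```

```bash
python3 st.py
```

```text
t 4.9 pos [0.5452 0.2224 0.1003] inbed [-0.0011  0.0782  0.0305] F [2.3 1.5 1.5] open -0.0001
T [[0.957, -0.289, 0.0], [-0.289, -0.957, -0.0], [0.0, 0.0, -1.0]] T in bed [[0.94, -0.001, -0.342], [-0.001, -1.0, -0.0], [-0.342, 0.001, -0.94]]
```

Request:
arm_command(
  series=[
    {"fingers": 0,"dx": 0,"dy": 0.004,"dz": 0,"rx": 0,"ry": 0,"rz": 0},
    {"fingers": 0,"dx": 0,"dy": 0.003,"dz": 0,"rx": 0,"ry": 0,"rz": 0},
    {"fingers": 0,"dx": 0,"dy": 0.002,"dz": 0,"rx": 0,"ry": 0,"rz": 0},
    {"fingers": 0,"dx": 0,"dy": 0.001,"dz": 0,"rx": 0,"ry": 0,"rz": 0},
  ],
)

```text
time_s: 5.3
eef_pos: [0.5423, 0.2132, 0.1002]
ee_rot: [0.989, -0.146, -0.0, 0.0]
ft_force: [2.6, 1.3, 1.2]
opening: -0.0001
```

Request:
arm_command(
  series=[
    {"fingers": 0,"dx": 0,"dy": 0.001,"dz": 0,"rx": 0,"ry": 0,"rz": 0},
    {"fingers": 0,"dx": 0,"dy": 0.001,"dz": 0,"rx": 0,"ry": 0,"rz": 0},
    {"fingers": 0,"dx": 0,"dy": 0,"dz": 0,"rx": 0,"ry": 0,"rz": 0},
  ],
)

```text
time_s: 5.6
eef_pos: [0.5418, 0.2114, 0.1002]
ee_rot: [0.989, -0.146, -0.0, 0.0]
ft_force: [2.3, 0.9, 0.7]
opening: -0.0002
```

Request:
arm_command(
  series=[
    {"fingers": 0,"dx": 0,"dy": 0.001,"dz": 0,"rx": 0,"ry": 0,"rz": 0},
    {"fingers": 0,"dx": 0,"dy": 0.001,"dz": 0,"rx": 0,"ry": 0,"rz": 0},
    {"fingers": 0,"dx": 0,"dy": 0,"dz": 0,"rx": 0,"ry": 0,"rz": 0},
  ],
)

```text
time_s: 5.9
eef_pos: [0.5417, 0.2113, 0.1003]
ee_rot: [0.989, -0.146, 0.001, -0.002]
ft_force: [4.1, 6.5, -2.3]
opening: 0.0003
```

```bash
python3 st.py
```

```text
t 5.9 pos [0.5417 0.2113 0.1003] inbed [-0.0012  0.0665  0.0305] F [ 4.1  6.5 -2.3] open 0.0003
T [[0.957, -0.289, 0.002], [-0.289, -0.957, 0.003], [0.001, -0.004, -1.0]] T in bed [[0.94, -0.002, -0.341], [-0.0, -1.0, 0.004], [-0.341, -0.003, -0.94]]
```

Request:
arm_command(
  series=[
    {"fingers": 0,"dx": 0,"dy": 0.001,"dz": 0,"rx": 0,"ry": 0,"rz": 0},
    {"fingers": 0,"dx": 0,"dy": 0.001,"dz": 0,"rx": 0,"ry": 0,"rz": 0},
    {"fingers": 0,"dx": 0,"dy": 0,"dz": 0,"rx": 0,"ry": 0,"rz": 0},
  ],
)

```text
time_s: 6.2
eef_pos: [0.5417, 0.2112, 0.1004]
ee_rot: [0.989, -0.146, 0.001, -0.004]
ft_force: [7.6, 12.5, -4.2]
opening: -0.0003
```

```bash
python3 - <<'E'
from fit import *
x=cam("top");y=cam("side")
for n,c in(("top",x),("side",y)):
    for r in robot.look_for("clamp_grip",n)[:2]: R,o=bed(p);print(n,r["score"],(R.T@(np.array(r["point"])-o)).round(4))
A=np.asarray(x["pixels"])[160:270,180:310][:,:,::-1];B=np.asarray(y["pixels"])[150:260,200:330][:,:,::-1]
cv2.imwrite("pics/c3.png",cv2.resize(np.hstack([A,B]),None,fx=3,fy=3,interpolation=cv2.INTER_CUBIC))
E
python3 st.py
```

```text
side 0.65 [-0.0083  0.0349  0.0191]
t 6.4 pos [0.5417 0.2112 0.1004] inbed [-0.0011  0.0664  0.0306] F [ 7.1 12.5 -3.4] open -0.0
T [[0.958, -0.288, 0.004], [-0.288, -0.958, 0.006], [0.002, -0.007, -1.0]] T in bed [[0.94, -0.002, -0.341], [0.0, -1.0, 0.007], [-0.341, -0.007, -0.94]]
```

View pics/c3.png

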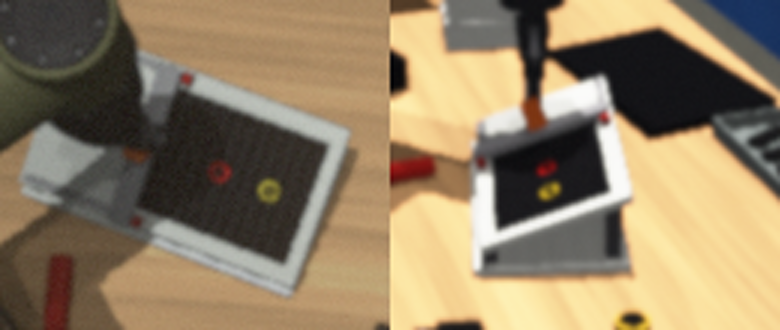

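The jaw bar is against the red stop blocks (at about (185,78) and (135,222) on the left, (603,117) and (480,160) on the right), the fingers have stopped moving and the force has risen to about 14 N. The clamp is at its end stop. Next I'll back off, lift and go over the gauge.

Request:
arm_command(
  series=[
    {"fingers": 0,"dx": 0,"dy": -0.01,"dz": 0,"rx": 0,"ry": 0,"rz": 0},
    {"fingers": 0,"dx": 0,"dy": -0.006,"dz": 0,"rx": 0,"ry": 0,"rz": 0},
    {"fingers": 0,"dx": 0,"dy": 0,"dz": -0.034,"rx": 0,"ry": 0,"rz": 0},
    {"fingers": 0,"dx": 0,"dy": 0,"dz": -0.034,"rx": 0,"ry": 0,"rz": 0},
    {"fingers": 0,"dx": 0,"dy": 0,"dz": -0.034,"rx": 0,"ry": 0,"rz": 0},
    {"fingers": 0.8,"dx": 0,"dy": 0,"dz": -0.034,"rx": 0,"ry": 0,"rz": 0},
    {"fingers": 0.8,"dx": 0,"dy": 0,"dz": -0.034,"rx": 0,"ry": 0,"rz": 0},
  ],
)

```text
time_s: 7.1
eef_pos: [0.5448, 0.2224, 0.2712]
ee_rot: [0.989, -0.146, -0.001, 0.001]
ft_force: [0.8, 0.2, 0.9]
opening: 0.0281
```

Request:
arm_command(
  series=[
    {"fingers": 0.8,"dx": 0.0033,"dy": 0.029,"dz": 0,"rx": 0,"ry": 0,"rz": 0},
    {"fingers": 0.8,"dx": 0.0033,"dy": 0.029,"dz": 0,"rx": 0,"ry": 0,"rz": 0},
    {"fingers": 0.8,"dx": 0.0033,"dy": 0.029,"dz": 0,"rx": 0,"ry": 0,"rz": 0},
    {"fingers": 0.8,"dx": 0.0033,"dy": 0.029,"dz": 0,"rx": 0,"ry": 0,"rz": 0},
    {"fingers": 0.8,"dx": 0.0033,"dy": 0.029,"dz": 0,"rx": 0,"ry": 0,"rz": 0},
    {"fingers": 0.8,"dx": 0.0033,"dy": 0.029,"dz": 0,"rx": 0,"ry": 0,"rz": 0},
    {"fingers": 0.8,"dx": 0.0033,"dy": 0.029,"dz": 0,"rx": 0,"ry": 0,"rz": 0},
    {"fingers": 0.8,"dx": 0.0033,"dy": 0.029,"dz": 0,"rx": 0,"ry": 0,"rz": 0},
    {"fingers": 0.8,"dx": 0.0033,"dy": 0.029,"dz": 0,"rx": 0,"ry": 0,"rz": 0},
    {"fingers": 0.8,"dx": 0.0033,"dy": 0.029,"dz": 0,"rx": 0,"ry": 0,"rz": 0},
    {"fingers": 0.8,"dx": 0.0033,"dy": 0.029,"dz": 0,"rx": 0,"ry": 0,"rz": 0},
    {"fingers": 0.8,"dx": 0.0033,"dy": 0.029,"dz": 0,"rx": 0,"ry": 0,"rz": 0},
    {"fingers": 0.8,"dx": 0.0033,"dy": 0.029,"dz": 0,"rx": 0,"ry": 0,"rz": 0},
    {"fingers": 0.8,"dx": 0.0033,"dy": 0.029,"dz": 0,"rx": 0,"ry": 0,"rz": 0},
    {"fingers": 0.8,"dx": 0.0033,"dy": 0.029,"dz": 0,"rx": 0,"ry": 0,"rz": 0},
    {"fingers": 0.8,"dx": 0.0033,"dy": 0.029,"dz": 0,"rx": 0,"ry": 0,"rz": 0},
    {"fingers": 0.8,"dx": 0.0033,"dy": 0.029,"dz": 0,"rx": 0,"ry": 0,"rz": 0},
    {"fingers": 0.8,"dx": 0.0033,"dy": 0.029,"dz": 0,"rx": 0,"ry": 0,"rz": 0},
  ],
)

```text
time_s: 8.9
eef_pos: [0.4501, -0.2951, 0.2699]
ee_rot: [0.989, -0.146, -0.001, 0.0]
ft_force: [0.2, -0.0, -0.6]
opening: 0.0684
```

```bash
python3 st.py; python3 - <<'E'
from fit import *
print(robot.state()["joints"].round(2))
x=cam("top")
im=np.asarray(x["pixels"])[:,:,::-1].copy()
h=cv2.cvtColor(im,cv2.COLOR_BGR2HSV); R,o=bed(p)
m=cv2.inRange(h,(5,170,110),(14,255,255)); k,l,st,ce=cv2.connectedComponentsWithStats(m)
for i in range(1,k):
    if st[i,4]>8:
        o_,d=ray(x,*ce[i]); n=R[:,2]; t=(.043-n@(o_-o))/(n@d); print(ce[i],st[i,4],(R.T@(o_+t*d-o)).round(4))
E
```

```text
t 8.9 pos [ 0.4501 -0.2951  0.2699] inbed [ 0.1116 -0.4447  0.17  ] F [ 0.2 -0.  -0.6] open 0.0684
T [[0.957, -0.29, -0.002], [-0.29, -0.957, 0.0], [-0.002, 0.0, -1.0]] T in bed [[0.939, -0.001, -0.344], [-0.002, -1.0, -0.0], [-0.344, 0.001, -0.939]]
[-0.21 -0.11  0.    0.   -1.69  1.48]
[225.86666667 209.53333333] 15 [-0.0037  0.038   0.043 ]
```

The grip measures y = 0.038 in the bed frame, which is exactly the end stop. Now descending on the gauge.

Request:
arm_command(
  series=[
    {"fingers": 0.8,"dx": 0.0017,"dy": -0.0047,"dz": 0.03,"rx": 0,"ry": 0,"rz": 0},
    {"fingers": 0.8,"dx": 0,"dy": 0,"dz": 0.03,"rx": 0,"ry": 0,"rz": 0},
    {"fingers": 0.8,"dx": 0,"dy": 0,"dz": 0.03,"rx": 0,"ry": 0,"rz": 0},
    {"fingers": 0.8,"dx": 0,"dy": 0,"dz": 0.03,"rx": 0,"ry": 0,"rz": 0},
    {"fingers": 0.8,"dx": 0,"dy": 0,"dz": 0.025,"rx": 0,"ry": 0,"rz": 0},
    {"fingers": 0.8,"dx": 0,"dy": 0,"dz": 0.02,"rx": 0,"ry": 0,"rz": 0},
    {"fingers": 0.8,"dx": 0,"dy": 0,"dz": 0.009,"rx": 0,"ry": 0,"rz": 0},
    {"fingers": 0.8,"dx": 0,"dy": 0,"dz": 0,"rx": 0,"ry": 0,"rz": 0},
  ],
)

```text
time_s: 9.75
eef_pos: [0.453, -0.2897, 0.0949]
ee_rot: [0.989, -0.146, -0.002, -0.0]
ft_force: [-0.1, -0.1, 1.0]
opening: 0.0681
```

```bash
python3 - <<'E'
from fit import *
x=cam("top");y=cam("side")
A=np.asarray(x["pixels"])[200:310,330:460][:,:,::-1];B=np.asarray(y["pixels"])[210:320,220:350][:,:,::-1]
cv2.imwrite("pics/c4.png",cv2.resize(np.hstack([A,B]),None,fx=3,fy=3,interpolation=cv2.INTER_CUBIC))
E
python3 st.py
```

```text
t 9.85 pos [ 0.4543 -0.2902  0.0974] inbed [ 0.0551 -0.4389  0.007 ] F [ 0.7  0.9 -0.1] open 0.0683
T [[0.957, -0.289, 0.001], [-0.289, -0.957, -0.001], [0.001, 0.001, -1.0]] T in bed [[0.94, -0.001, -0.341], [-0.001, -1.0, -0.001], [-0.341, 0.001, -0.94]]
```

View pics/c4.png

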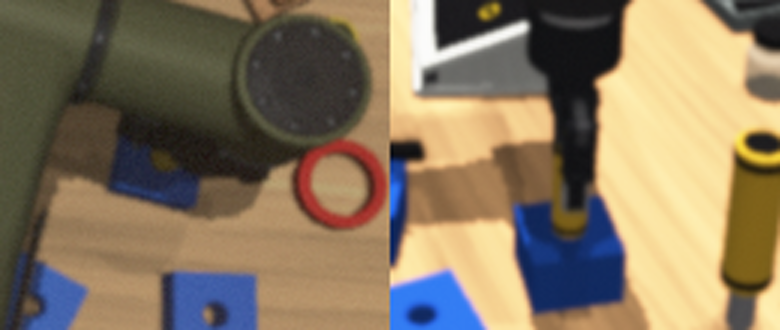

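The gauge's yellow body, at (567,200) on the right, is between the fingers. I'll close on it and lift.

Request:
arm_command(
  series=[
    {"fingers": 0,"dx": 0,"dy": 0,"dz": 0,"rx": 0,"ry": 0,"rz": 0},
    {"fingers": 0,"dx": 0,"dy": 0,"dz": 0,"rx": 0,"ry": 0,"rz": 0},
    {"fingers": 0,"dx": 0,"dy": 0,"dz": 0,"rx": 0,"ry": 0,"rz": 0},
    {"fingers": 0,"dx": 0,"dy": 0,"dz": 0,"rx": 0,"ry": 0,"rz": 0},
    {"fingers": 0,"dx": 0,"dy": 0,"dz": 0,"rx": 0,"ry": 0,"rz": 0},
    {"fingers": 0,"dx": 0,"dy": 0,"dz": 0,"rx": 0,"ry": 0,"rz": 0},
    {"fingers": 0,"dx": 0,"dy": 0,"dz": 0,"rx": 0,"ry": 0,"rz": 0},
    {"fingers": 0,"dx": 0,"dy": 0,"dz": 0,"rx": 0,"ry": 0,"rz": 0},
  ],
)

```text
time_s: 10.65
eef_pos: [0.4544, -0.2902, 0.0974]
ee_rot: [0.989, -0.146, 0.001, 0.0]
ft_force: [-0.9, 0.0, 5.3]
opening: 0.0287
```

```bash
python3 st.py
```

```text
t 10.65 pos [ 0.4544 -0.2902  0.0974] inbed [ 0.0551 -0.4388  0.0069] F [-0.9  0.   5.3] open 0.0287
T [[0.957, -0.289, 0.001], [-0.289, -0.957, -0.001], [0.002, 0.001, -1.0]] T in bed [[0.94, -0.001, -0.341], [-0.001, -1.0, -0.001], [-0.341, 0.001, -0.94]]
```

Request:
arm_command(
  series=[
    {"fingers": 0,"dx": 0,"dy": 0,"dz": -0.01,"rx": 0,"ry": 0,"rz": 0},
    {"fingers": 0,"dx": 0,"dy": 0,"dz": -0.02,"rx": 0,"ry": 0,"rz": 0},
    {"fingers": 0,"dx": 0,"dy": 0,"dz": -0.025,"rx": 0,"ry": 0,"rz": 0},
    {"fingers": 0,"dx": 0,"dy": 0,"dz": -0.025,"rx": 0,"ry": 0,"rz": 0},
    {"fingers": 0,"dx": 0,"dy": 0,"dz": -0.025,"rx": 0,"ry": 0,"rz": 0},
    {"fingers": 0,"dx": 0,"dy": 0,"dz": -0.025,"rx": 0,"ry": 0,"rz": 0},
    {"fingers": 0,"dx": 0,"dy": 0,"dz": -0.02,"rx": 0,"ry": 0,"rz": 0},
    {"fingers": 0,"dx": 0,"dy": 0,"dz": 0,"rx": 0,"ry": 0,"rz": 0},
    {"fingers": 0,"dx": 0,"dy": 0,"dz": 0,"rx": 0,"ry": 0,"rz": 0},
  ],
)

```text
time_s: 11.55
eef_pos: [0.454, -0.2895, 0.2455]
ee_rot: [0.989, -0.146, -0.0, -0.0]
ft_force: [0.5, 0.7, -2.1]
opening: 0.0289
```

```bash
python3 st.py; python3 - <<'E'
from fit import *
s=robot.state();T=Ro.from_quat(s["ee_rot"]).as_matrix()
y=cam("side")
for n in ("tip_end","gauge"):
    for r in robot.look_for(n,"side")[:2]: print(n,r["score"],np.round(r["point"],3))
t=s["eef_pos"]+T@[0,0,.0874]; uv=proj(y,t); print("pred tip",t.round(3),uv, "crop",[uv[0]-220,uv[1]-170])
B=np.asarray(y["pixels"])[170:320,220:350][:,:,::-1]
cv2.imwrite("pics/c5.png",cv2.resize(B,None,fx=4,fy=4,interpolation=cv2.INTER_CUBIC))
E
```

```text
t 11.55 pos [ 0.454  -0.2895  0.2455] inbed [ 0.1052 -0.4383  0.1463] F [ 0.5  0.7 -2.1] open 0.0289
T [[0.957, -0.289, -0.001], [-0.289, -0.957, 0.001], [-0.001, -0.001, -1.0]] T in bed [[0.939, -0.001, -0.343], [-0.001, -1.0, 0.001], [-0.343, -0.0, -0.939]]
gauge 0.9 [ 0.548 -0.426  0.139]
gauge 0.87 [ 0.449 -0.296  0.221]
pred tip [ 0.454 -0.289  0.158] [279.80893639 251.41411189] crop [np.float64(59.808936387175834), np.float64(81.414111893838)]
```

View pics/c5.png

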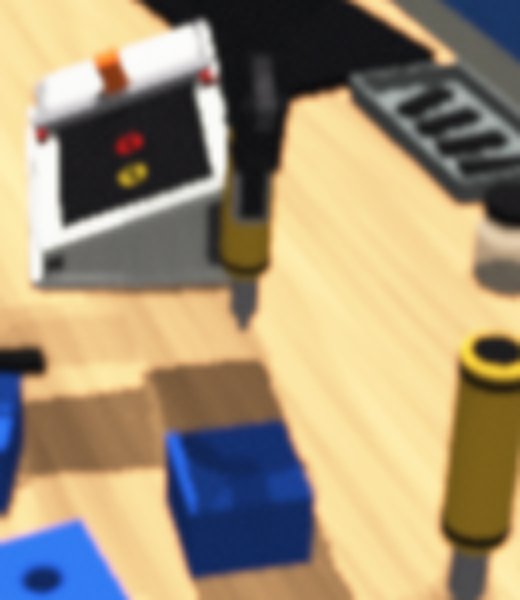

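The gauge is held upright, with its tip at crop pixel (242,328). I predicted (239,326), so it sits within about 2 mm and 87 mm beyond the TCP. The clamp is at its stops in this view too. Next I'll tilt 20° and carry it over the red ring.

Request:
arm_command(
  series=[
    {"fingers": 0,"dx": 0,"dy": 0,"dz": 0,"rx": 0,"ry": 5,"rz": 0},
    {"fingers": 0,"dx": 0,"dy": 0,"dz": 0,"rx": 0,"ry": 5,"rz": 0},
    {"fingers": 0,"dx": 0,"dy": 0,"dz": 0,"rx": 0,"ry": 5,"rz": 0},
    {"fingers": 0,"dx": 0,"dy": 0,"dz": 0,"rx": 0,"ry": 5,"rz": 0},
    {"fingers": 0,"dx": -0.0066,"dy": -0.025,"dz": -0.0015,"rx": 0,"ry": 0,"rz": 0},
    {"fingers": 0,"dx": -0.0066,"dy": -0.025,"dz": -0.0015,"rx": 0,"ry": 0,"rz": 0},
    {"fingers": 0,"dx": -0.0066,"dy": -0.025,"dz": -0.0015,"rx": 0,"ry": 0,"rz": 0},
    {"fingers": 0,"dx": -0.0066,"dy": -0.025,"dz": -0.0015,"rx": 0,"ry": 0,"rz": 0},
    {"fingers": 0,"dx": -0.0066,"dy": -0.025,"dz": -0.0015,"rx": 0,"ry": 0,"rz": 0},
    {"fingers": 0,"dx": -0.0066,"dy": -0.025,"dz": -0.0015,"rx": 0,"ry": 0,"rz": 0},
    {"fingers": 0,"dx": -0.0066,"dy": -0.025,"dz": -0.0015,"rx": 0,"ry": 0,"rz": 0},
    {"fingers": 0,"dx": -0.0066,"dy": -0.025,"dz": -0.0015,"rx": 0,"ry": 0,"rz": 0},
    {"fingers": 0,"dx": -0.0066,"dy": -0.025,"dz": -0.0015,"rx": 0,"ry": 0,"rz": 0},
    {"fingers": 0,"dx": -0.0066,"dy": -0.025,"dz": -0.0015,"rx": 0,"ry": 0,"rz": 0},
    {"fingers": 0,"dx": -0.0066,"dy": -0.025,"dz": -0.0015,"rx": 0,"ry": 0,"rz": 0},
    {"fingers": 0,"dx": -0.0066,"dy": -0.025,"dz": -0.0015,"rx": 0,"ry": 0,"rz": 0},
    {"fingers": 0,"dx": -0.0066,"dy": -0.025,"dz": -0.0015,"rx": 0,"ry": 0,"rz": 0},
    {"fingers": 0,"dx": -0.0066,"dy": -0.025,"dz": -0.0015,"rx": 0,"ry": 0,"rz": 0},
    {"fingers": 0,"dx": -0.0066,"dy": -0.025,"dz": -0.0015,"rx": 0,"ry": 0,"rz": 0},
    {"fingers": 0,"dx": -0.0066,"dy": -0.025,"dz": -0.0015,"rx": 0,"ry": 0,"rz": 0},
  ],
)

```text
time_s: 13.7
eef_pos: [0.4664, 0.125, 0.2315]
ee_rot: [0.974, -0.144, 0.171, 0.026]
ft_force: [0.5, -0.1, -3.0]
opening: 0.0286
```

```bash
python3 st.py
```

```text
t 13.7 pos [0.4664 0.125  0.2315] inbed [-0.0007 -0.0377  0.17  ] F [ 0.5 -0.1 -3. ] open 0.0286
T [[0.9, -0.289, 0.326], [-0.271, -0.957, -0.1], [0.341, 0.001, -0.94]] T in bed [[1.0, -0.0, -0.001], [-0.0, -1.0, -0.001], [-0.001, 0.001, -1.0]]
```

Request:
arm_command(
  series=[
    {"fingers": 0,"dx": 0,"dy": 0,"dz": 0.015,"rx": 0,"ry": 0,"rz": 0},
    {"fingers": 0,"dx": 0,"dy": 0,"dz": 0.015,"rx": 0,"ry": 0,"rz": 0},
    {"fingers": 0,"dx": 0,"dy": 0,"dz": 0.015,"rx": 0,"ry": 0,"rz": 0},
    {"fingers": 0,"dx": 0,"dy": 0,"dz": 0.012,"rx": 0,"ry": 0,"rz": 0},
    {"fingers": 0,"dx": 0,"dy": 0,"dz": 0.008,"rx": 0,"ry": 0,"rz": 0},
    {"fingers": 0,"dx": 0,"dy": 0,"dz": 0.004,"rx": 0,"ry": 0,"rz": 0},
    {"fingers": 0,"dx": 0,"dy": 0,"dz": 0,"rx": 0,"ry": 0,"rz": 0},
    {"fingers": 0,"dx": 0,"dy": 0,"dz": 0,"rx": 0,"ry": 0,"rz": 0},
  ],
)

```text
time_s: 14.5
eef_pos: [0.4897, 0.1173, 0.1685]
ee_rot: [0.974, -0.144, 0.172, 0.025]
ft_force: [0.2, -0.3, -0.6]
opening: 0.0292
```

```bash
python3 st.py; cat > look.py <<'E'
import sys
from fit import *
s=robot.state();T=Ro.from_quat(s["ee_rot"]).as_matrix()
x,y=cam("top"),cam("side"); t=s["eef_pos"]+T@[0,0,.0874]
u=proj(y,t); v=proj(x,t); print("tip pred side crop",6*(u-[220,170]),"ring crop",6*(proj(y,W_(p,0,p[3],0))-[220,170]))
A=np.asarray(y["pixels"])[170:240,220:285][:,:,::-1]; B=np.asarray(x["pixels"])[185:255,220:285][:,:,::-1]
cv2.imwrite("pics/"+sys.argv[1],cv2.resize(np.hstack([A,B]),None,fx=6,fy=6,interpolation=cv2.INTER_CUBIC))
E
python3 look.py c6.png
```

```text
t 14.5 pos [0.4897 0.1173 0.1685] inbed [ 0.0008 -0.0385  0.1024] F [ 0.2 -0.3 -0.6] open 0.0292
T [[0.899, -0.29, 0.328], [-0.272, -0.957, -0.099], [0.343, -0.0, -0.939]] T in bed [[1.0, -0.001, 0.001], [-0.001, -1.0, -0.0], [0.001, 0.0, -1.0]]
tip pred side crop [182.83451577 187.53650416] ring crop [190.64390133 210.4591691 ]
```

View pics/c6.png

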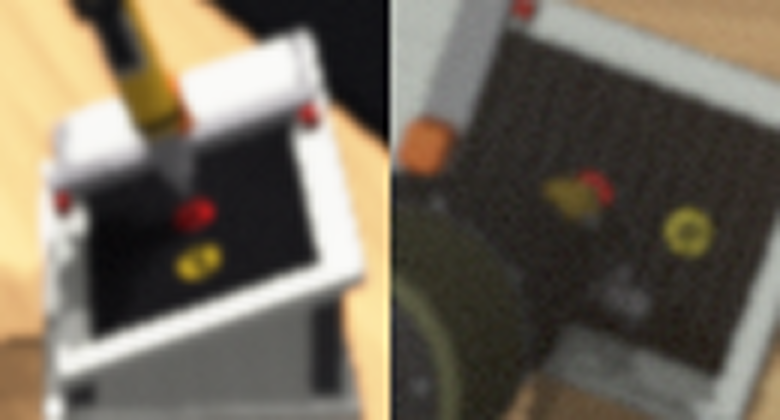

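The tip is at (184,192) and the red ring's centre at (195,214), close to the predictions; the yellow ring is well away at (198,263). The tip is about 15 mm above the sheet, so I'll press slowly.

Request:
arm_command(
  series=[
    {"fingers": 0,"dx": 0,"dy": 0,"dz": 0.004,"rx": 0,"ry": 0,"rz": 0},
    {"fingers": 0,"dx": 0,"dy": 0,"dz": 0.004,"rx": 0,"ry": 0,"rz": 0},
    {"fingers": 0,"dx": 0,"dy": 0,"dz": 0.003,"rx": 0,"ry": 0,"rz": 0},
    {"fingers": 0,"dx": 0,"dy": 0,"dz": 0,"rx": 0,"ry": 0,"rz": 0},
    {"fingers": 0,"dx": 0,"dy": 0,"dz": 0,"rx": 0,"ry": 0,"rz": 0},
  ],
)

```text
time_s: 15.1
eef_pos: [0.4932, 0.116, 0.1575]
ee_rot: [0.974, -0.144, 0.172, 0.026]
ft_force: [-0.9, 0.5, -1.9]
opening: 0.0289
```

Request:
arm_command(
  series=[
    {"fingers": 0,"dx": 0,"dy": 0,"dz": 0.003,"rx": 0,"ry": 0,"rz": 0},
    {"fingers": 0,"dx": 0,"dy": 0,"dz": 0,"rx": 0,"ry": 0,"rz": 0},
    {"fingers": 0,"dx": 0,"dy": 0,"dz": 0,"rx": 0,"ry": 0,"rz": 0},
  ],
)

```text
time_s: 15.4
eef_pos: [0.4941, 0.1158, 0.1547]
ee_rot: [0.974, -0.144, 0.172, 0.026]
ft_force: [0.4, 0.2, -1.5]
opening: 0.0287
```

Request:
arm_command(
  series=[
    {"fingers": 0,"dx": 0,"dy": 0,"dz": 0.003,"rx": 0,"ry": 0,"rz": 0},
    {"fingers": 0,"dx": 0,"dy": 0,"dz": 0,"rx": 0,"ry": 0,"rz": 0},
    {"fingers": 0,"dx": 0,"dy": 0,"dz": 0,"rx": 0,"ry": 0,"rz": 0},
  ],
)

```text
time_s: 15.7
eef_pos: [0.4953, 0.1156, 0.1522]
ee_rot: [0.974, -0.144, 0.172, 0.025]
ft_force: [-0.5, -0.5, 0.1]
opening: 0.0291
```

Request:
arm_command(
  series=[
    {"fingers": 0,"dx": 0,"dy": 0,"dz": 0.003,"rx": 0,"ry": 0,"rz": 0},
    {"fingers": 0,"dx": 0,"dy": 0,"dz": 0,"rx": 0,"ry": 0,"rz": 0},
    {"fingers": 0,"dx": 0,"dy": 0,"dz": 0,"rx": 0,"ry": 0,"rz": 0},
    {"fingers": 0,"dx": 0,"dy": 0,"dz": 0,"rx": 0,"ry": 0,"rz": 0},
  ],
)

```text
time_s: 16.1
eef_pos: [0.4962, 0.1153, 0.1494]
ee_rot: [0.974, -0.144, 0.172, 0.025]
ft_force: [-0.7, 0.4, 1.4]
opening: 0.0285
```

```bash
python3 st.py; python3 - <<'E'
from fit import *
n=bed(p)[0][:,2]
f=[]
for i in range(10): cam("side"); f.append(robot.state()["ft_force"]@n)
print(np.mean(f),np.std(f))
E
python3 look.py c7.png
```

```text
t 16.1 pos [0.4962 0.1153 0.1494] inbed [ 0.0007 -0.0385  0.0821] F [-0.7  0.4  1.4] open 0.0285
T [[0.899, -0.289, 0.328], [-0.272, -0.957, -0.099], [0.342, -0.0, -0.94]] T in bed [[1.0, -0.001, 0.0], [-0.001, -1.0, -0.0], [0.0, 0.0, -1.0]]
1.2842659732851607 0.4670216311548245
tip pred side crop [194.94564291 218.06938261] ring crop [190.64390133 210.4591691 ]
```

View pics/c7.png

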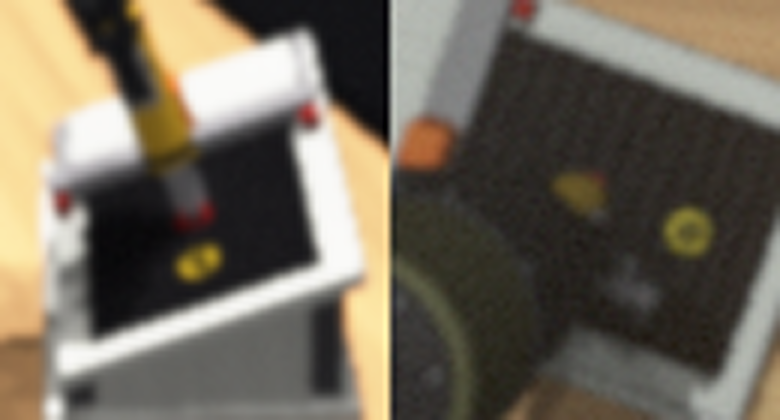

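The tip is on the red ring: the ring's red shows on both sides of it at (195,214). The push along the normal has risen by about 3 N since before contact, and the geometry gives about 5 mm of travel. These agree with the spring data, so I'm handing in.

```bash
python3 -c "
from rig import robot
print(robot.job_done())"
```

```text
the job is handed in; nothing more can be done
None
```

I slid the clamp to its end stop, then took the small gauge out of the farthest blue stand. I handed in with its tip pressed in the red ring, at about 16.7 s of the 58 s allowed. The hand-in reports no verdict, so the result below rests on my own checks.

- **Clamp:** the grip measured y = 0.038 m in the bed frame, which is exactly the end stop. The jaw bar was also against the red stop blocks in the pictures.
- **Gauge position:** the last picture showed the tip inside the red ring, with the yellow ring well clear. The tool was square to the sheet to within 0.01 rad by the measured pose and the given slope.
- **Press:** the push on the sheet was about 3 N, measured as the rise from the reading before contact. The tool position gives about 5 mm of tip travel. These agree with each other and with the spring data, slightly under halfway.
- **Disagreements:** my fit of the bed position left errors of up to about 2 px. The clamp stopped the fingers about 3 mm before I had predicted. The ring was about 1 mm from where the fit put it relative to the tip. All of these are within tolerance.
- **Not checked:** I did not measure the bystander objects again after the moves. My paths stayed clear of them.

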